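# Rock the tight tooth segment out of the die stand and hold it clear

### The arm

A 6-joint arm with a two-finger parallel gripper is mounted at the origin on a cart in front of the work surface, level with it; the furniture and walls round the work are solid. World frame = base frame: x ahead of the robot, y to its left, z up, the work surface at z = 0. Lengths are in mm, angles in rad, forces in N, time in s.
With the tool pointing down it reaches from about 350 to 975 mm from the base axis. Payload 7.1 kg.
Tool frame: the origin (TCP) lies midway between the tips of the shut fingers; the grasp point (between the pads) lies 19 mm behind it (ctrl.grip_depth is the distance from the TCP to the grasp point, in mm); z points along the fingers, y is the line along which they close (so a half turn about z gives the same grasp; the last joint's range is limited). The gripper opens to 88 mm and grips with 3 to 60 N. Pads are 20 mm wide; open, the fingers measure 115 mm over their backs; the gripper's body (75 mm by 178 mm) begins 61 mm behind the grasp point.
Start: joints at [1.221, 0.423, 1.63, -0, 1.089, -0.019], TCP at [202.968, 591.108, 222.675] pointing down, gripper open.
Joint ranges: [-3, 3], [-0.9, 2.11], [0.09, 2.58], [-1.31, 4.45], [0.11, 2.69], [-2.54, 2.54]. Speed limits (rad/s): [2.39, 2.39, 3.01, 3.14, 3.14, 3.14].

### API

Orientations are given as a rotation vector (axis times angle).
In Python, from workcell import get_obs, vision, ctrl gives the robot as it stands.
- The arm moves only by the tool step_arm, never from a script. Its argument "plan" is a list of rows, each a list of 7 numbers: the opening, from -1 (shut) to 1 (fully open), then the shift along the tool's x, y, z as a fraction of full scale, then the turn, a rotation vector about the tool's x, y, z as a fraction of full scale. In form: [[fingers, dx, dy, dz, wx, wy, wz], ...]. A call has 1 to 20 rows; each row shifts and turns the commanded pose from where the row before left it, along the tool's axes as they then stand; what a row does not reach is not made up. Full scale, the value 1, is 50 mm for a shift and 0.12 rad for a turn. A row lasts 1/8 s, in which the tool goes at most 62.5 mm and 10.7 degrees, less where a joint would pass 70% of its speed; a pose out of reach is approached as far as the arm can. A call with a number of a shift or a turn outside -1 to 1 is refused whole. A call with a gripper value outside its range is refused whole. The fingers move at their own pace and stop on an object; the grip force is fixed at half the most. Time passes only in rows, so rows that do not move let the fingers close. It gives the time, the measured TCP pose, the force, the opening and the grip force at its end, in the units of the state.
- get_obs(): the state, without advancing time (a new reading comes with each control period).
- vision.get_image(name): name is "scene" or "top"; returns a dict with "pixels" (420x560x3 uint8, red, green, blue), "depth" (420x560 float32, mm along the optical axis (not along the pixel's ray), 0 where there is no reading), "fx", "fy", "cx", "cy" (pixels), "T" (4x4, takes a point from camera to world coordinates). Camera axes: x right, y down, z forward; pixel columns grow to the right and rows downward; lengths in mm; the calibration is good to about 2 mm. A picture is of the moment at which its call begins.
- ctrl.close_job(): hands the job in; it is judged then, once.
The state is a dict: "t": time; "qpos": joint angles; "qvel": joint speeds; "joint_torque": joint torques, N m; "ee_pos": TCP position; "orientation": TCP orientation; "ft_force": force on the tool from outside, world axes, zero at the start; "moment": the same for the moment, N m; "width": finger opening in mm; "grasp_force": force on a finger pad.
Only numpy, scipy, OpenCV 4.12 (cv2) and the standard library are available. Lean on these libraries where they do the work, as an engineer would, in place of code of your own. Each camera call takes 0.05 s, during which the arm holds its last target. There are 200 camera calls.

### The job

The plaster tooth segment sits tight in the sprung socket of the grey die stand. Turn the steel keeper at its near side off the segment's foot, then take hold of the segment by its two ends and rock it a few degrees from side to side, again and again, easing it up until it frees - pulled straight up it only lifts the heavy stand with it, and the stand must stay standing on the table. Finish while still holding the segment upright over its socket, just clear of it by about a finger's breadth (hold it there, do not put it down), and leave everything else on the table alone.

Things in the scene. Friction and masses are not known exactly. Their poses are not given: they have to be found in the camera images.
- stand: Heavy grey die stand, 2.3 kg, loose on rubber feet: plate with x from -68 to +52 mm, y +-55 mm, its top 24 mm above the table, carrying a bright steel socket block 44 (x) x 52 (y) mm. Origin on the table under the socket's middle; z up; x points away from the robot (heading varies +-0.45 rad), the keeper is on the -x side; y is the direction of the segment's length and of its rocking.
- socket (a point): Middle of the socket's mouth, level with its rim, 42 mm above the table. The opening is 28 mm long in y, its floor 24 mm above the table.
- jaws (a point): On the stand, 34 mm above the table: middle between two black sprung jaws in the socket's +x and -x sides, each 20 mm long (y), 12 mm tall, pressing the keel with about 30 N. Pulled straight up, the segment holds harder than the stand's weight. Swung about the x axis through this point, 0.12 rad either side, it meets little hold upward and can rise about 1 mm per swing.
- segment: Plaster tooth segment, 70 g, the part to free; axes as the stand's; origin in the middle of its underside, 24 mm above the table when seated. From there up (mm): 0-4 pad 8 x 8; 4-22 keel 12 (x) x 24 (y); 22-27 foot 30 x 42; 27-39 plinth 16 x 42; 39-50 two molars and a stump. Seated, its foot is 4 mm above the rim, so it can tip about 0.17 rad each way, top to +y or -y.
- grip (a point): On the segment's middle line, 33 mm above its origin: height of the flat ends of foot and plinth (22 to 39 mm above the origin, at y = +-21 mm), where fingers closing along y grip it over 42 mm.
- keel_foot (a point): Same point as the segment's origin. The keel is out of the jaws after rising 12 mm, wholly above the rim after 18 mm.
- segment_top (a point): On the segment, 48 mm above its origin, at the height of the tooth tops.
- keeper (a joint): Angle of the keeper, a flat steel turn-button 9 mm wide, 5 mm thick, 52 to 57 mm above the table, pivot 36 mm from the stand's origin on its -x side. 0: nose to +x, covering the edge of the segment's foot by 5 mm (starts within +-0.2). Turns either way to +-1.6 rad (+ counter-clockwise from above) with about 1 N at its pin, stays where left, is off the foot beyond +-0.85 rad.
- keeper_pin (a point): On the keeper's tail, 26 mm from the pivot, away from the segment: an upright steel pin 10 mm thick, 57 to 75 mm above the table, to pinch or push; this point is 66 mm above the table.
- die_a: Bystander, loose: a single off-white plaster tooth die 18 mm thick, 31 mm tall, standing beyond the stand. Leave it alone. Origin at the centre of its underside.
- die_b: Bystander, loose: a second such plaster tooth die, 18 mm thick, 31 mm tall. Leave it alone. Origin at the centre of its underside.
- slab: Bystander, loose: a small plaster block 17 x 43 x 13 mm lying flat beside the stand. Leave it alone. Origin at the centre of its underside.
- bur_block: Bystander, loose: an aluminium block 34 x 75 mm with burs, 52 mm tall, to the right. Leave it alone. Origin at the centre of its underside.
- model: Bystander, loose: a dark dental arch on a plaster base, 60 x 68 x 28 mm, to the left. Leave it alone. Origin at the centre of its underside.
- tin: Bystander, loose: a round tin with a lid, 58 mm across and 26 mm tall, front right. Leave it alone. Origin at the centre of its underside.
Mind the look-alikes: they are no part of the job. What is shaped like the stand but yellow is not meant.

How it is judged:
By the outcome, as a careful person would: the job done as asked, in the order asked, and still so for the second after the job is handed in, while the arm keeps its last pose, push and grip.
It also fails if it takes over 58 s, if anything falls off the work surface, if the arm or the gripper's body presses on something with over 40 N, if the wrist force passes 120 N, or if a joint passes its speed limit or range.

## Working session

There is one attempt and no reset: what is moved stays moved. The work goes in short steps, Python scripts to look and compute and a tool call to move; the robot and the scene stay as the last step left them, time stands still between calls to the robot, and variables do not carry over. Pictures are saved under pics/ and viewed, at most 10 in all, crops included, and the job is handed in when it is done.

Besides the shell and the picture viewer there is one more tool, called after "Emit:" in YAML: its name, and indented under it one key for each argument. step_arm: Moves the arm, as the interface text tells. Its arguments: {"type":"object","properties":{"plan":{"type":"array","items":{"type":"array","items":{"type":"number","minimum":-1,"maximum":1}}}},"required":["plan"]}

```bash
mkdir -p pics
python3 - <<'E'
from workcell import get_obs, vision, ctrl
import cv2,numpy as np
for n in("scene","top"):
    im=vision.get_image(n); np.savez(f"pics/{n}0.npz",**im)
    cv2.imwrite(f"pics/{n}0.png",im["pixels"][:,:,::-1]); print(n,im["fx"],im["cx"],im["cy"],np.round(im["T"],3).tolist())
o=get_obs();print(o)
E
```

```text
scene 431.2941593325034 272.41024947906027 212.01987445863196 [[0.889, -0.192, 0.415, 107.337], [-0.457, -0.359, 0.814, -908.403], [-0.008, -0.913, -0.407, 524.72], [0.0, 0.0, 0.0, 1.0]]
top 500.4817399142892 282.1591005235957 213.4331646482478 [[-0.008, -0.989, 0.149, 371.951], [-1.0, 0.009, 0.006, -15.906], [-0.007, -0.149, -0.989, 1217.223], [0.0, 0.0, 0.0, 1.0]]
{'t': 0.1, 'qpos': array([ 1.22101175e+00,  4.23765900e-01,  1.63058465e+00, -1.87424785e-05,
        1.08857657e+00, -1.90418629e-02]), 'qvel': array([ 0.00021376, -0.00187072, -0.00191625,  0.0011471 ,  0.00058875,
        0.00064964]), 'joint_torque': array([ 6.80032263e-04, -5.45616996e+01, -2.74325252e+01,  6.44647842e-02,
        1.87743612e-02, -7.44855629e-05]), 'ee_pos': array([202.80603327, 590.67109586, 221.98986026]), 'orientation': array([-5.17113495e-01, -3.09850913e+00,  2.06527532e-03]), 'ft_force': array([ 0.74893758,  0.06870597, -0.64468476]), 'moment': array([-0.01656319, -0.04260378,  0.03519612]), 'grasp_force': 0.0, 'width': 87.61928556145054}
```

View pics/top0.png

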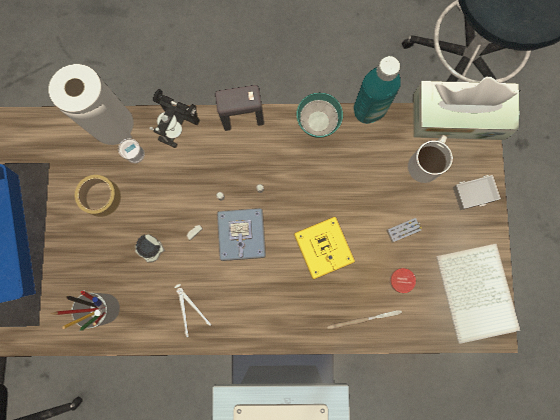

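View pics/scene0.png

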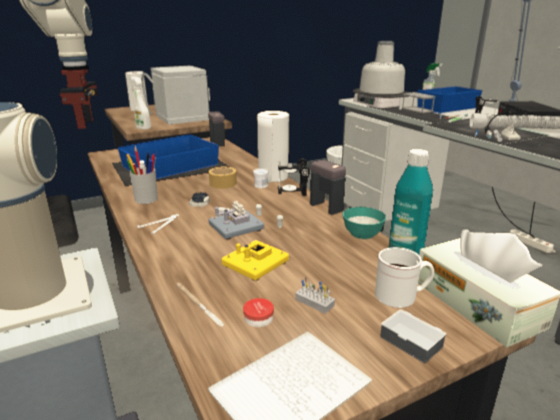

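The grey stand is at top pixel (241,234). The yellow look-alike at (325,247) is not meant because of its colour. I'll confirm with an enlarged crop and measure.

```bash
cat > h.py <<'E'
import numpy as np,cv2
def pts(im):
    d=im["depth"].astype(float);v,u=np.indices(d.shape)
    P=np.stack([(u-im["cx"])/im["fx"]*d,(v-im["cy"])/im["fy"]*d,d],-1)
    return P@im["T"][:3,:3].T+im["T"][:3,3]
def proj(im,p):
    T=np.linalg.inv(im["T"]);q=T[:3,:3]@np.array(p)+T[:3,3]
    return np.array([im["fx"]*q[0]/q[2]+im["cx"],im["fy"]*q[1]/q[2]+im["cy"]])
E
python3 - <<'E'
from h import *
im=dict(np.load("pics/top0.npz"));P=pts(im);px=im["pixels"]
r=np.s_[200:268,210:272]
a=cv2.resize(px[r][:,:,::-1],None,fx=9,fy=8.8,interpolation=cv2.INTER_CUBIC);cv2.imwrite("pics/crop0.png",a)
Q=P[r].reshape(-1,3);h=Q[:,2];print(np.histogram(h,bins=range(-6,90,6)))
m=(h>17)&(h<31)
xy=Q[m][:,:2].astype(np.float32);print(m.sum(),cv2.minAreaRect(xy))
hsv=cv2.cvtColor(px[r],cv2.COLOR_RGB2HSV).reshape(-1,3)
b=(hsv[:,0]>95)&(hsv[:,0]<130)&(hsv[:,1]>40)&m;print(b.sum(),cv2.minAreaRect(Q[b][:,:2].astype(np.float32)))
for lo,hi in((48,60),(60,68),(68,85)):
    k=(h>lo)&(h<hi);print(lo,k.sum(),Q[k].mean(0),cv2.minAreaRect(Q[k][:,:2].astype(np.float32)))
E
```

```text
(array([961, 946,  16,  35, 892, 826,  23,  92,  84,  75,  86,  69,  37,
        43,   2]), array([-6,  0,  6, 12, 18, 24, 30, 36, 42, 48, 54, 60, 66, 72, 78, 84]))
1739 ((504.1921081542969, 90.6792221069336), (120.22734832763672, 109.77474212646484), 4.026388168334961)
0 ((0.0, 0.0), (0.0, 0.0), 0.0)
48 161 [497.6477363   90.1928065   54.30860138] ((490.9169921875, 91.13482666015625), (71.419189453125, 40.34511184692383), 0.8978467583656311)
60 82 [503.67793015  89.65437689  63.3173573 ] ((485.1637268066406, 90.03657531738281), (70.05342102050781, 39.90739440917969), 1.318590760231018)
68 69 [498.64463962  90.02727762  72.93104476] ((481.7209167480469, 89.02732849121094), (72.99075317382812, 37.250675201416016), 3.994009494781494)
```

View pics/crop0.png

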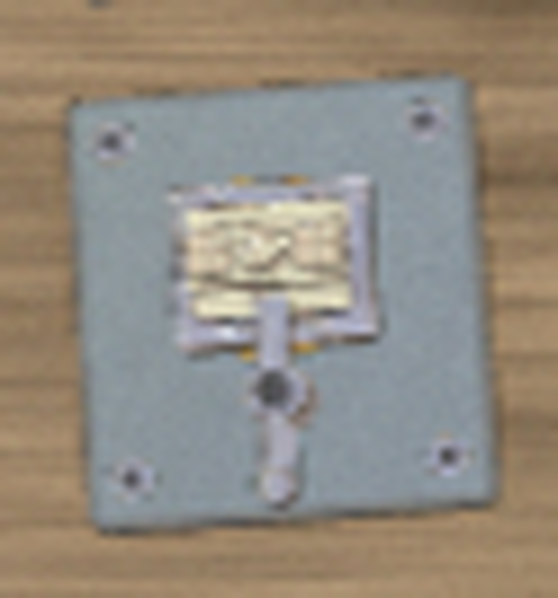

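The crop confirms the grey plate with the cream segment at (268,255), keeper pivot at (272,387) and pin at (280,488), keeper angle near 0. Next I'll refine the pose.

```bash
cat >> h.py <<'E'
from scipy.spatial.transform import Rotation as R
O=np.array([512.2,91.2]);YAW=0.070
def st(p): # stand->world
    c,s=np.cos(YAW),np.sin(YAW);return np.array([O[0]+c*p[0]-s*p[1],O[1]+s*p[0]+c*p[1],p[2]])
def ts(Q): # world->stand
    c,s=np.cos(YAW),np.sin(YAW);d=Q[...,:2]-O
    return np.stack([c*d[...,0]+s*d[...,1],-s*d[...,0]+c*d[...,1],Q[...,2]],-1)
def Rt(tilt=0,yaw=None): # tool down, y along stand y; tilt about stand x
    y=YAW if yaw is None else yaw
    return R.from_euler('z',y)*R.from_rotvec([tilt,0,0])*R.from_matrix([[-1,0,0],[0,1,0],[0,0,-1]])
def tostep(p,r,p2,r2): # units for one move
    return np.r_[r.inv().apply(np.array(p2)-p)/50,(r.inv()*r2).as_rotvec()/0.12]
def now():
    from workcell import get_obs
    o=get_obs();return o,o["ee_pos"],R.from_rotvec(o["orientation"])
E
python3 - <<'E'
from h import *
im=dict(np.load("pics/top0.npz"));S=ts(pts(im)[200:268,210:272]).reshape(-1,3)
def show(n,m):print(n,m.sum(),S[m].mean(0).round(1),np.percentile(S[m],[3,97],axis=0).round(1).tolist())
x,y,z=S.T
show("plate",(z>19)&(z<28)); show("block",(z>38)&(z<46)&(x>-26));show("teeth",(z>59)&(x>-20));show("foot",(z>47)&(z<59)&(x>-20));show("pin",(z>63)&(x<-45));show("keeper",(z>47)&(z<63)&(x<-20))
o,p,r=now()
print(tostep(p,r,[*st([-62,0,0])[:2],222],Rt()),st([-62,0,66]))
E
```

```text
plate 1614 [-9.4 -0.1 23.7] [[-64.8, -51.7, 19.7], [48.7, 52.1, 27.3]]
block 158 [-0.2 -1.7 41.9] [[-21.7, -24.9, 38.2], [21.6, 25.4, 45.5]]
teeth 124 [-0.8 -0.7 67.3] [[-7.6, -19.9, 60.0], [7.4, 18.5, 75.5]]
foot 108 [-3.1 -0.1 52.5] [[-18.7, -18.8, 47.7], [14.5, 19.1, 58.1]]
pin 33 [-106.2  -50.1  663. ] [[-147.4, -97.0, 69.7], [-58.4, 3.6, 1217.2]]
keeper 64 [-37.9   0.1  57.9] [[-54.6, -5.8, 53.0], [-22.1, 5.8, 62.6]]
[-7.95470001e+00 -7.92231228e+00  1.02997698e-02 -1.09572839e-02
 -2.30083214e-03 -3.33944958e+00] [450.35183798  86.86354347  66.        ]
```

Emit:
step_arm:
  plan:
    - [-0.4,-0.3,-0.3,0,0,0,0]
    - [-0.4,-0.55,-0.55,0,0,0,0]
    - [-0.4,-0.6,-0.6,0,0,0,0]
    - [-0.4,-0.6,-0.6,0,0,0,0]
    - [-0.4,-0.6,-0.6,0,0,0,0]
    - [-0.4,-0.6,-0.6,0,0,0,0]
    - [-0.4,-0.6,-0.6,0,0,0,0]
    - [-0.4,-0.6,-0.6,0,0,0,0]
    - [-0.4,-0.6,-0.6,0,0,0,0]
    - [-0.4,-0.6,-0.6,0,0,0,0]
    - [-0.4,-0.6,-0.6,0,0,0,0]
    - [-0.4,-0.6,-0.6,0,0,0,0]
    - [-0.4,-0.6,-0.6,0,0,0,0]
    - [-0.4,-0.5,-0.47,0,0,0,0]
    - [-0.4,0,0,0,0,0,-0.67]
    - [-0.4,0,0,0,0,0,-0.67]
    - [-0.4,0,0,0,0,0,-0.67]
    - [-0.4,0,0,0,0,0,-0.67]
    - [-0.4,0,0,0,0,0,-0.66]
    - [-0.4,0,0,0,0,0,0]

```text
t: 2.6
ee_pos: [449.4, 86.7, 222.6]
orientation: [0.108, -3.139, 0.0]
ft_force: [0.9, -0.7, -0.7]
width: 25.9
grasp_force: 0.0
```

Run:
```python
from h import *
o,p,r=now();print(o["t"],p,o["width"],ts(p),tostep(p,r,st([-62,0,61]),Rt()).round(3))
```

```text
2.6 [449.44334533  86.69788225 222.5613536 ] 25.91333033184534 [-6.29178546e+01 -1.01712945e-01  2.22561354e+02] [-2.000e-02  3.000e-03  3.231e+00 -2.000e-03 -4.000e-03 -9.000e-03]
```

Emit:
step_arm:
  plan:
    - [-0.4,-0.02,0,0.6,0,0,0]
    - [-0.4,0,0,0.8,0,0,0]
    - [-0.4,0,0,0.8,0,0,0]
    - [-0.4,0,0,0.5,0,0,0]
    - [-0.4,0,0,0.3,0,0,0]
    - [-0.4,0,0,0.23,0,0,0]
    - [-0.72,0,0,0,0,0,0]
    - [-0.72,0,0,0,0,0,0]
    - [-0.72,0,0,0,0,0,0]

```text
t: 3.72
ee_pos: [451.8, 87.6, 61.9]
orientation: [-0.11, 3.138, 0.0]
ft_force: [0.3, -0.2, -0.3]
width: 12.5
grasp_force: 0.0
```

Run:
```python
from h import *
from workcell import vision
o,p,r=now();print(o["t"],o["qpos"].round(3),o["width"],ts(p),o["ft_force"])
im=vision.get_image("scene");u=proj(im,st([-40,0,60])).astype(int);print(u)
c=im["pixels"][u[1]-50:u[1]+40,u[0]-60:u[0]+60,::-1];cv2.imwrite("pics/c1.png",cv2.resize(c,None,fx=6,fy=6,interpolation=cv2.INTER_CUBIC))
```

```text
3.725 [ 0.166  0.463  2.082  0.     0.595 -1.475] 12.484687523591642 [-60.45962167   0.66957861  61.87184112] [ 0.2652143  -0.16064158 -0.27101015]
[224 210]
```

View pics/c1.png

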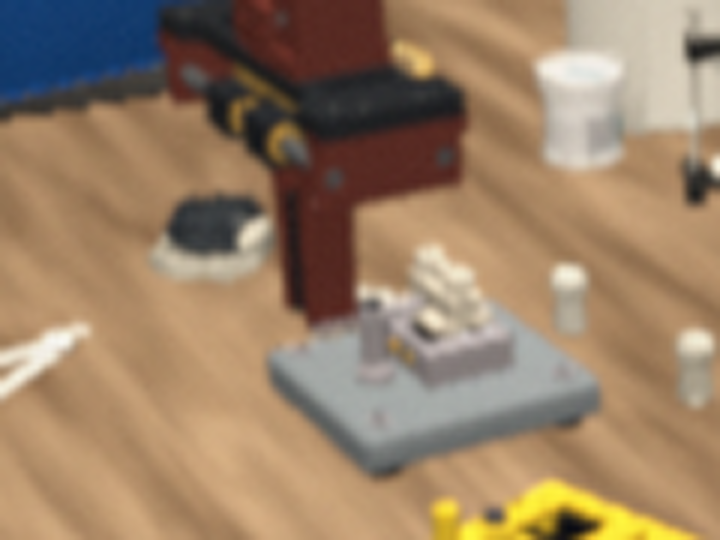

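The finger at (320,240) hides the pin. The upright at (373,330) is the pivot, and the segment at (450,290) is clear. Joint 6 has room only for a clockwise turn, so I'll swing the tail to +y.

Emit:
step_arm:
  plan:
    - [-0.72,0.015,0.058,0,0,0,0.94]
    - [-0.72,0,0.058,0,0,0,0.94]
    - [-0.72,-0.003,0.058,0,0,0,0.94]
    - [-0.72,-0.003,0.058,0,0,0,0.94]
    - [-0.72,-0.003,0.058,0,0,0,0.94]
    - [-0.72,-0.003,0.058,0,0,0,0.94]
    - [-0.72,-0.003,0.058,0,0,0,0.94]
    - [-0.72,-0.003,0.058,0,0,0,0.94]
    - [-0.72,-0.003,0.058,0,0,0,0.94]
    - [-0.72,-0.003,0.058,0,0,0,0.94]
    - [-0.72,-0.003,0.058,0,0,0,0.94]
    - [-0.72,-0.003,0.058,0,0,0,0.94]
    - [-0.72,0,0,0,0,0,0]

```text
t: 5.4
ee_pos: [468.4, 114.2, 61.4]
orientation: [-1.879, -2.517, -0.0]
ft_force: [-1.0, 0.8, 0.5]
width: 12.3
grasp_force: 0.3
```

Run:
```python
from h import *
o,p,r=now();s=ts(p);print(s,np.arctan2(s[1],-(s[0]+36)),np.hypot(s[1],s[0]+36),o["qpos"].round(2),o["width"])
```

```text
[-42.04420733  25.97369883  61.39677463] 1.3421604491225938 26.667685932787276 [ 0.21  0.49  2.03  0.    0.62 -0.07] 12.32700624016274
```

Emit:
step_arm:
  plan:
    - [-0.72,0,0,-0.3,0,0,0]
    - [-0.72,0,0,-0.6,0,0,0]
    - [-0.72,0,0,-0.6,0,0,0]
    - [0.6,0,0,-0.3,0,0,-0.9]
    - [0.6,0,0,0,0,0,-0.95]
    - [0.6,0,0,0,0,0,-0.95]
    - [0.6,0,0,0,0,0,-0.95]
    - [0.6,0,0,0,0,0,-0.95]
    - [0.6,0,0,0,0,0,-0.95]
    - [0.6,0,0,0,0,0,-0.95]
    - [0.6,0,0,0,0,0,-0.95]
    - [0.6,0,0,0,0,0,-0.95]
    - [0.6,0,0,0,0,0,-0.95]
    - [0.6,0,0,0,0,0,-0.95]
    - [0.6,0,0,0,0,0,-0.9]
    - [0.6,0,0,0,0,0,0]

```text
t: 7.4
ee_pos: [468.9, 114.1, 152.2]
orientation: [-0.114, 3.138, 0.0]
ft_force: [-0.2, 0.5, -0.2]
width: 70.2
grasp_force: 0.0
```

Run:
```python
from h import *
from workcell import vision
o,p,r=now();print(o["t"],ts(p),o["width"],tostep(p,r,st([0,0,100]),Rt()).round(3))
im=vision.get_image("scene");u=proj(im,st([-10,0,60])).astype(int);print(u)
c=im["pixels"][u[1]-40:u[1]+40,u[0]-50:u[0]+50,::-1];cv2.imwrite("pics/c2.png",cv2.resize(c,None,fx=7,fy=7,interpolation=cv2.INTER_CUBIC))
```

```text
7.4 [-41.60619951  25.85953167 152.20021061] 70.24251072409214 [-8.290e-01 -5.200e-01  1.045e+00  1.000e-03  1.300e-02  2.200e-02]
[234 208]
```

View pics/c2.png

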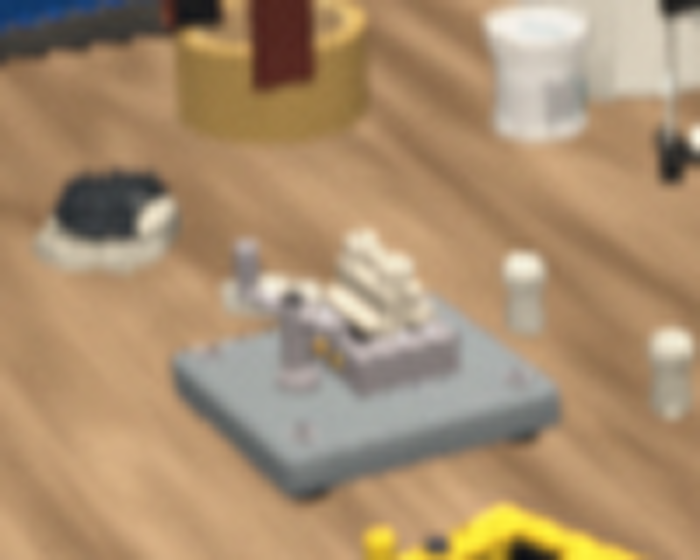

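The keeper pin is now at (245,260), its tail swung to +y, and the nose is off the foot. Next I'll re-check the stand and segment pose.

```bash
cat > m.py <<'E'
from h import *
from workcell import vision
o,p,r=now();print(o["t"],ts(p),o["width"],o["ft_force"].round(1))
for n in("top","scene"):
    im=vision.get_image(n);S=ts(pts(im)).reshape(-1,3);x,y,z=S.T;A=(im["depth"].ravel()>0)
    def show(n,m):
        m=m&A
        if m.sum()>3:print(n,m.sum(),S[m].mean(0).round(1),np.percentile(S[m],[3,97],axis=0).round(1).tolist())
    q=(abs(x)<80)&(abs(y)<65)&A
    m=q&(z>19)&(z<28);show("plate",m)
    if m.sum()>10:print(cv2.minAreaRect(S[m][:,:2].astype(np.float32)))
    show("teeth",q&(z>59)&(z<79)&(abs(x)<20)&(abs(y)<26));show("keep",q&(z>50)&(z<79)&(x<-24))
E
python3 m.py
```

```text
7.45 [-41.68604601  25.88149573 152.02840975] 70.23884651210096 [0.1 1.  0.1]
plate 302 [  2.8 -20.8  23.6] [[-66.4, -52.8, 19.8], [50.3, 50.6, 27.4]]
((-8.126617431640625, -0.20209121704101562), (108.06927490234375, 119.62796783447266), 89.7406005859375)
plate 536 [-19.7 -16.9  22.7] [[-66.9, -53.5, 19.5], [46.1, 44.6, 26.5]]
((3.7494659423828125, -2.5871047973632812), (108.37791442871094, 149.06248474121094), 87.52115631103516)
teeth 65 [-3.3 -3.4 66. ] [[-9.2, -20.3, 59.6], [4.3, 17.6, 72.0]]
keep 77 [-40.2   4.8  59. ] [[-48.6, -22.9, 51.6], [-28.0, 27.8, 73.9]]
```

Emit:
step_arm:
  plan:
    - [0.6,-0.2,-0.12,0,0,0,0]
    - [0.6,-0.42,-0.28,0,0,0,0]
    - [0.6,-0.21,-0.125,0,0,0,0.02]
    - [0.6,0,0,0.3,0,0,0]
    - [0.6,0,0,0.5,0,0,0]
    - [0.6,0,0,0.5,0,0,0]
    - [0.6,0,0,0.4,0,0,0]
    - [0.6,0,0,0.25,0,0,0]
    - [0.6,0,0,0.1,0,0,0]
    - [0.6,0,0,0,0,0,0]

```text
t: 8.8
ee_pos: [511.7, 91.0, 48.6]
orientation: [0.11, -3.139, 0.0]
ft_force: [0.9, -0.2, 0.3]
width: 70.1
grasp_force: 0.0
```

Run:
```python
from h import *
o,p,r=now();print(o["t"],ts(p),o["width"],tostep(p,r,st([0,-0.3,47.5]),Rt()).round(3),o["ft_force"])
```

```text
8.8 [-0.542108   -0.20025376 48.55718204] 70.10864852901177 [-0.011 -0.002  0.021 -0.    -0.003  0.001] [ 0.87899258 -0.15324209  0.29966554]
```

Aligned over the segment; lower 1 mm more and close.

Emit:
step_arm:
  plan:
    - [0.6,-0.01,0,0.02,0,0,0]
    - [-0.2,0,0,0,0,0,0]
    - [-0.2,0,0,0,0,0,0]
    - [-0.2,0,0,0,0,0,0]
    - [-0.2,0,0,0,0,0,0]
    - [-0.2,0,0,0,0,0,0]
    - [-0.2,0,0,0,0,0,0]

```text
t: 9.68
ee_pos: [512.5, 92.0, 48.2]
orientation: [-0.109, 3.139, 0.002]
ft_force: [-1.1, 7.7, 4.8]
width: 41.7
grasp_force: 30.0
```

```bash
cat > rock.py <<'E'
# plan rocking rows: keel pivots about stand x axis through jaws point (z=34); tilts and rises listed per row
from h import *
def rows(o,z0,seq): # z0: TCP z seated upright ; seq (tilt,rise)
    p,r=o["ee_pos"],R.from_rotvec(o["orientation"]);out=[]
    for t,h in seq:
        L=z0+h-34; p2=st([0,-0.3-L*np.sin(t),34+L*np.cos(t)]);r2=Rt(t)
        out.append(tostep(p,r,p2,r2));p,r=p2,r2
    return np.array(out).round(3)
E
python3 - <<'E'
from rock import *
o,p,r=now();print(ts(p),o["width"],o["grasp_force"],o["ft_force"])
a=[(.06,0),(.12,0),(.06,0.3),(0,.5),(-.06,.7),(-.12,1),(-.06,1.3),(0,1.5),(.06,1.7),(.12,2)]
print(rows(o,p[2],a))
E
```

```text
[ 0.34761414  0.80093853 48.16494701] 41.71697986464344 29.95600927504711 [-1.06521544  7.66119836  4.80630674]
[[ 0.007 -0.039  0.    -0.488  0.006 -0.005]
 [ 0.    -0.017  0.001 -0.5    0.     0.   ]
 [-0.     0.017 -0.005  0.5   -0.     0.   ]
 [-0.     0.018 -0.003  0.5    0.     0.   ]
 [ 0.     0.018 -0.003  0.5    0.     0.   ]
 [-0.     0.018 -0.005  0.5   -0.     0.   ]
 [ 0.    -0.019 -0.005 -0.5    0.     0.   ]
 [-0.    -0.019 -0.003 -0.5    0.     0.   ]
 [ 0.    -0.019 -0.003 -0.5    0.     0.   ]
 [ 0.    -0.019 -0.005 -0.5    0.     0.   ]]
```

Emit:
step_arm:
  plan:
    - [-0.2,0.005,0.02,0,0,0,0]
    - [-0.2,0,-0.017,0,-0.5,0,0]
    - [-0.2,0,-0.017,0,-0.5,0,0]
    - [-0.2,0,0.018,-0.004,0.5,0,0]
    - [-0.2,0,0.018,-0.004,0.5,0,0]
    - [-0.2,0,0.018,-0.004,0.5,0,0]
    - [-0.2,0,0.018,-0.004,0.5,0,0]

```text
t: 10.55
ee_pos: [512.1, 93.5, 48.5]
orientation: [-0.11, 3.129, -0.191]
ft_force: [1.2, -1.0, -5.6]
width: 41.6
grasp_force: 30.0
```

```bash
cat > s.py <<'E'
from rock import *
o,p,r=now();v=(r*Rt(0).inv()).as_rotvec()
t=v[0]; s=ts(p)
print("t",o["t"],"tcp",s.round(2),"tilt",v.round(3),"w",round(o["width"],2),"g",round(o["grasp_force"],1),"F",o["ft_force"].round(1),"M",o["moment"].round(2),"L",np.hypot(s[1]-.8,s[2]-34).round(2))
E
python3 s.py
```

```text
t 10.55 tcp [ 0.09  2.35 48.47] tilt [-0.122 -0.009 -0.   ] w 41.57 g 30.0 F [ 1.2 -1.  -5.6] M [ 0.23 -0.11  0.04] L 14.55
```

Emit:
step_arm:
  plan:
    - [-0.2,0,-0.018,-0.005,-0.5,0,0]
    - [-0.2,0,-0.018,-0.005,-0.5,0,0]
    - [-0.2,0,-0.018,-0.005,-0.5,0,0]
    - [-0.2,0,-0.018,-0.005,-0.5,0,0]
    - [-0.2,0,0.019,-0.005,0.5,0,0]
    - [-0.2,0,0.019,-0.005,0.5,0,0]
    - [-0.2,0,0.019,-0.005,0.5,0,0]
    - [-0.2,0,0.019,-0.005,0.5,0,0]
    - [-0.2,0,-0.02,-0.005,-0.5,0,0]
    - [-0.2,0,-0.02,-0.005,-0.5,0,0]
    - [-0.2,0,-0.02,-0.005,-0.5,0,0]
    - [-0.2,0,-0.02,-0.005,-0.5,0,0]
    - [-0.2,0,0.021,-0.005,0.5,0,0]
    - [-0.2,0,0.021,-0.005,0.5,0,0]
    - [-0.2,0,0.021,-0.005,0.5,0,0]
    - [-0.2,0,0.021,-0.005,0.5,0,0]

```text
t: 12.55
ee_pos: [511.6, 93.5, 52.2]
orientation: [-0.11, 3.13, -0.192]
ft_force: [2.2, -2.8, -13.5]
width: 41.9
grasp_force: 30.0
```

```bash
python3 s.py
```

```text
t 12.55 tcp [-0.4   2.29 52.19] tilt [-0.122 -0.008  0.   ] w 41.89 g 30.0 F [  2.2  -2.8 -13.5] M [-0.03 -0.44  0.04] L 18.26
```

Emit:
step_arm:
  plan:
    - [-0.2,0,-0.022,0,-0.5,0,0]
    - [-0.2,0,-0.022,0,-0.5,0,0]
    - [-0.2,0,-0.022,0,-0.5,0,0]
    - [-0.2,0,-0.022,0,-0.5,0,0]
    - [-0.2,0,0.022,0,0.5,0,0]
    - [-0.2,0,0.022,0,0.5,0,0]
    - [-0.2,0,0.022,0,0.5,0,0]
    - [-0.2,0,0.022,0,0.5,0,0]

```text
t: 13.55
ee_pos: [511.9, 93.7, 53.1]
orientation: [-0.109, 3.129, -0.192]
ft_force: [0.5, -1.1, -4.9]
width: 41.7
grasp_force: 30.0
```

```bash
python3 s.py
python3 - <<'E'
from h import *
from workcell import vision
im=vision.get_image("scene");u=proj(im,st([-10,0,60])).astype(int)
c=im["pixels"][u[1]-40:u[1]+40,u[0]-50:u[0]+50,::-1];cv2.imwrite("pics/c3.png",cv2.resize(c,None,fx=7,fy=7,interpolation=cv2.INTER_CUBIC))
E
```

```text
t 13.55 tcp [-0.15  2.54 53.09] tilt [-0.122 -0.009 -0.   ] w 41.72 g 30.0 F [ 0.5 -1.1 -4.9] M [ 0.1   0.01 -0.02] L 19.17
```

View pics/c3.png

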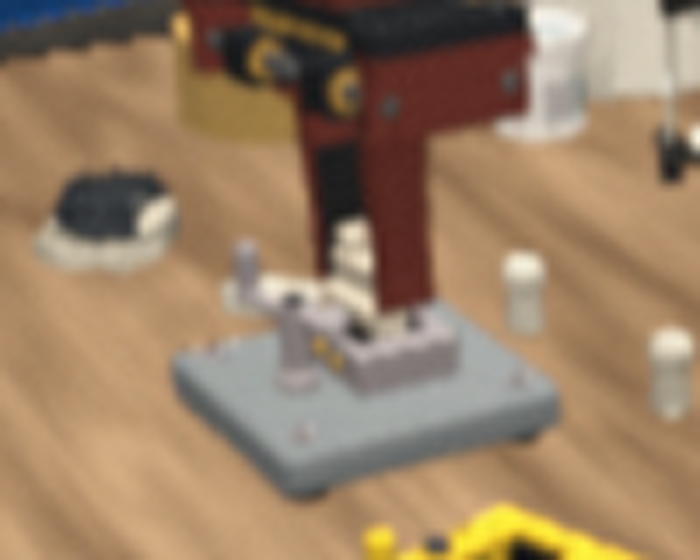

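The segment between the fingers at (350,270) has risen, its keel is showing at (375,325), and the stand is flat. I'll continue rocking.

Emit:
step_arm:
  plan:
    - [-0.2,0,-0.024,-0.004,-0.5,0,0]
    - [-0.2,0,-0.024,-0.004,-0.5,0,0]
    - [-0.2,0,-0.024,-0.004,-0.5,0,0]
    - [-0.2,0,-0.024,-0.004,-0.5,0,0]
    - [-0.2,0,0.024,-0.004,0.5,0,0]
    - [-0.2,0,0.024,-0.004,0.5,0,0]
    - [-0.2,0,0.024,-0.004,0.5,0,0]
    - [-0.2,0,0.024,-0.004,0.5,0,0]
    - [-0.2,0,-0.025,-0.004,-0.5,0,0]
    - [-0.2,0,-0.025,-0.004,-0.5,0,0]
    - [-0.2,0,-0.025,-0.004,-0.5,0,0]
    - [-0.2,0,-0.025,-0.004,-0.5,0,0]
    - [-0.2,0,0.026,-0.004,0.5,0,0]
    - [-0.2,0,0.026,-0.004,0.5,0,0]
    - [-0.2,0,0.026,-0.004,0.5,0,0]
    - [-0.2,0,0.026,-0.004,0.5,0,0]

```text
t: 15.6
ee_pos: [511.5, 93.7, 56.4]
orientation: [-0.11, 3.13, -0.191]
ft_force: [1.0, -4.0, -10.5]
width: 41.7
grasp_force: 30.0
```

```bash
python3 s.py
```

```text
t 15.6 tcp [-0.48  2.56 56.4 ] tilt [-0.122 -0.008  0.   ] w 41.69 g 30.0 F [  1.   -4.  -10.5] M [-0.12 -0.29  0.  ] L 22.47
```

Emit:
step_arm:
  plan:
    - [-0.2,0,-0.027,-0.002,-0.5,0,0]
    - [-0.2,0,-0.027,-0.002,-0.5,0,0]
    - [-0.2,0,-0.027,-0.002,-0.5,0,0]
    - [-0.2,0,-0.027,-0.002,-0.5,0,0]
    - [-0.2,0,0.028,-0.004,0.5,0,0]
    - [-0.2,0,0.028,-0.004,0.5,0,0]
    - [-0.2,0,0.028,-0.004,0.5,0,0]
    - [-0.2,0,0.028,-0.004,0.5,0,0]
    - [-0.2,0,-0.029,-0.004,-0.5,0,0]
    - [-0.2,0,-0.029,-0.004,-0.5,0,0]
    - [-0.2,0,-0.029,-0.004,-0.5,0,0]
    - [-0.2,0,-0.029,-0.004,-0.5,0,0]
    - [-0.2,0,0.03,-0.004,0.5,0,0]
    - [-0.2,0,0.03,-0.004,0.5,0,0]
    - [-0.2,0,0.03,-0.004,0.5,0,0]
    - [-0.2,0,0.03,-0.004,0.5,0,0]

```text
t: 17.6
ee_pos: [511.5, 93.9, 60.1]
orientation: [-0.11, 3.13, -0.192]
ft_force: [0.9, -4.0, -4.1]
width: 41.6
grasp_force: 30.0
```

```bash
python3 s.py
```

```text
t 17.6 tcp [-0.48  2.78 60.11] tilt [-0.122 -0.008  0.   ] w 41.59 g 30.0 F [ 0.9 -4.  -4.1] M [-0.59 -0.06  0.03] L 26.19
```

Emit:
step_arm:
  plan:
    - [-0.2,0,-0.031,-0.005,-0.5,0,0]
    - [-0.2,0,-0.031,-0.005,-0.5,0,0]
    - [-0.2,0,-0.031,-0.005,-0.5,0,0]
    - [-0.2,0,-0.031,-0.005,-0.5,0,0]
    - [-0.2,0,0.032,-0.006,0.5,0,0]
    - [-0.2,0,0.032,-0.006,0.5,0,0]
    - [-0.2,0,0.032,-0.006,0.5,0,0]
    - [-0.2,0,0.032,-0.006,0.5,0,0]
    - [-0.2,0,-0.033,-0.006,-0.5,0,0]
    - [-0.2,0,-0.033,-0.006,-0.5,0,0]
    - [-0.2,0,0,0,0,0,0]

```text
t: 18.98
ee_pos: [511.9, 90.8, 63.9]
orientation: [0.107, -3.139, -0.0]
ft_force: [-0.5, 0.5, -1.0]
width: 41.8
grasp_force: 30.0
```

```bash
python3 s.py
```

```text
t 18.975 tcp [-0.33 -0.38 63.9 ] tilt [ 0.     0.    -0.002] w 41.77 g 30.0 F [-0.5  0.5 -1. ] M [ 0.07 -0.   -0.01] L 29.93
```

Emit:
step_arm:
  plan:
    - [-0.2,0,0.01,-0.04,0,0,0]
    - [-0.2,0,0,-0.07,0,0,0]
    - [-0.2,0,0,-0.08,0,0,0]
    - [-0.2,0,0,-0.08,0,0,0]
    - [-0.2,0,0,-0.05,0,0,0]
    - [-0.2,0,0,0,0,0,0]
    - [-0.2,0,0,0,0,0,0]

```text
t: 19.85
ee_pos: [511.9, 92.2, 79.9]
orientation: [0.11, -3.14, 0.0]
ft_force: [-0.6, -0.5, -0.6]
width: 42.0
grasp_force: 30.0
```

```bash
python3 s.py
python3 - <<'E'
from h import *
from workcell import vision
im=vision.get_image("scene");u=proj(im,st([-10,0,60])).astype(int)
c=im["pixels"][u[1]-40:u[1]+40,u[0]-50:u[0]+50,::-1];cv2.imwrite("pics/c4.png",cv2.resize(c,None,fx=7,fy=7,interpolation=cv2.INTER_CUBIC))
P=ts(pts(im));x,y,z=P[...,0],P[...,1],P[...,2]
px=im["pixels"].astype(int);cream=(px[...,0]>120)&(px[...,0]-px[...,2]>5)&(px[...,0]-px[...,2]<70)
m=cream&(abs(x)<22)&(abs(y)<19)&(z>44);print(m.sum(),np.percentile(z[m],[0,3,10,50,90,97,100]).round(1))
m=(z>19)&(z<28)&(abs(x)<75)&(abs(y)<60);A=np.c_[x[m],y[m],np.ones(m.sum())];print("plate",np.linalg.lstsq(A,z[m],rcond=None)[0],np.percentile(x[m],[1,99]),np.percentile(y[m],[1,99]))
E
```

```text
t 19.85 tcp [-0.23  1.04 79.93] tilt [-0.  0.  0.] w 41.96 g 30.0 F [-0.6 -0.5 -0.6] M [ 0.03  0.01 -0.02] L 45.93
119 [ 55.   58.6  62.8  82.9 347.8 348.5 350.6]
plate [3.09738911e-03 8.89975604e-03 2.28683724e+01] [-68.71917681  47.45791511] [-56.05663746  48.38281715]
```

View pics/c4.png

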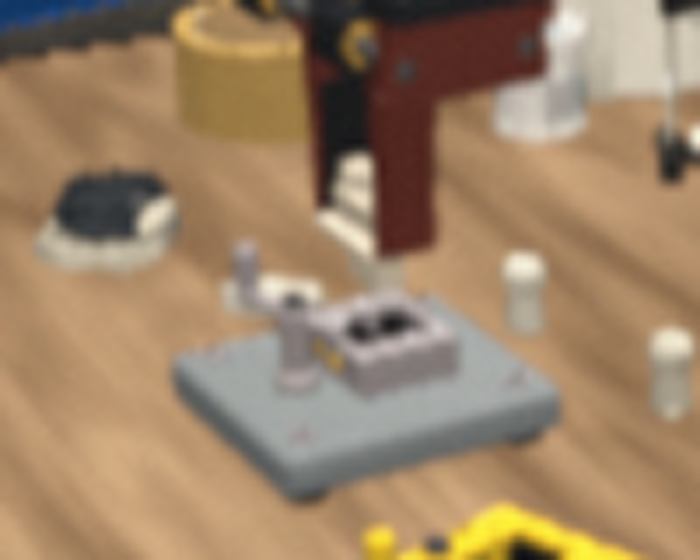

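The segment hangs upright between the fingers at (365,220), clear of the empty socket at (385,325). Its underside is about 14 mm above the rim, and the stand is flat and undisturbed.

```bash
python3 -c "
from workcell import ctrl
print(ctrl.close_job())"
```

```text
the job is handed in; nothing more can be done
None
```

I turned the keeper off the foot, rocked the segment free, and handed the job in with the gripper holding it upright about 14 mm above its socket; the stand stayed flat on the table and, as far as the pictures show, nothing else was touched.

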